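# Switch on the loaded tube heater under its guard

## Task

Switch on the tube heater that has the tubes in it: lift its hinged switch guard with a finger from under the lip, push the toggle beneath it all the way over to the back while the guard rides on the finger, then draw out and let the guard drop shut. Leave the empty heater's guard and switch alone, and do not pick up, move or knock over anything else on the bench.

Things in the scene. Friction and masses are not known exactly. Their poses are not given: they have to be found in the camera images.
- heater_loaded: White tube heater with 12 capped tubes in its well block (tops 173 mm high), fixed to the bench. Origin at bench height on its middle line; x from its front (switch side) to its back, y left, z up. Case x -88 to +100 mm, y +-75 mm. Front part (x -88 to -6 mm): flat deck 110 mm high with the guarded toggle in its middle. Rear: case 130 mm, well block 146 mm high.
- heater_empty: The second heater, the same in shape, size, frame and switch, but with no tubes: its 3 x 4 wells are empty (top 146 mm). To be left alone.
- guard_loaded (a joint): Hinge angle of the grey switch guard on the loaded heater: 0 = shut, grows as its front is raised, stop at 1.35 rad. A light hood (about 70 g) of 3 mm sheet, 70 mm wide (64 mm between its side cheeks), open at front and below, with a visor sloping down in front. Shut: flat top 162 mm above the bench, from heater x = -32 to -88 mm. No catch; a weak spring and its weight shut it from any angle when nothing holds it.
- guard_loaded_lip (a point): Lip of the guard: middle of the lower front edge of its visor (70 mm wide, 3 mm thick); moves with the guard. Shut, it is at heater x = -107 mm, 148 mm above the bench; the visor slopes up from it to the guard's top. It overhangs the case front (x = -88 mm) by 19 mm, with free space down to the bench beneath it for a finger.
- guard_loaded_hinge (a point): Middle of the guard's hinge axis on the loaded heater (heater x = -35 mm, 118 mm above the bench). The axis is level, along the heater's y, between two posts 12 x 8 mm centred 39 mm to either side, 124 mm high. Axes as the heater's.
- toggle_loaded (a joint): Angle of the steel toggle under the loaded heater's guard: 0 = off (leans to the heater's front), 0.7 rad = on (leans to its back), with stops; starts at 0 to 0.06 and stays where it is left. A round bat 8 mm thick, 34 mm from pivot to the centre of its 11 mm ball end. The ball is at heater x = -74 mm when off, -50 mm when on, 151 mm above the bench. About 2 N at the ball moves it.
- switch_loaded_pivot (a point): Pivot of the loaded heater's toggle, at heater x = -62 mm, 119 mm above the bench, in a bush 16 mm across and 6 mm high; it turns about the heater's y, 0.35 rad to either side of upright. Axes as the heater's.
- guard_empty (a joint): Guard of the empty heater, the same as the other (0 = shut). Leave it shut.
- toggle_empty (a joint): Toggle of the empty heater, the same as the other (0 = off). Leave it off.
- well_plate: Loose bystander: grey flat sample plate, 85 x 127 x 16 mm. Origin: under its middle, on the bench.
- tip_box_left: Loose bystander: closed blue pipette-tip box, 120 x 85 x 57 mm. Origin: under its middle, on the bench.
- tip_box_right: Loose bystander: closed blue pipette-tip box, 120 x 85 x 57 mm. Origin: under its middle, on the bench.
- tube_rack: Loose bystander: orange tube rack filled with white tubes, 210 x 70 x 42 mm. Origin: under its middle, on the bench.
- vial: Loose bystander: small amber vial with a white cap, 24 mm across, 48 mm high, between the two heaters. Origin: under its middle, on the bench.
- pipette: Loose bystander: white hand pipette lying flat, about 210 x 30 x 25 mm. Origin: under its balance area, near its middle, on the bench.
- spray_bottle: Loose bystander: white spray bottle, 72 mm across, 195 mm high. Origin: under its middle, on the bench.
- beaker: Loose bystander: open red beaker, 90 mm across, 120 mm high. Origin: under its middle, on the bench.

How it is judged (in metres and radians):
On the way, in this order (a step that is already met when the one before it is completed fails the run):
1. the loaded heater's guard is lifted (past 0.2 rad) (value of joint guard_loaded above 0.2 rad and value of joint toggle_loaded below 0.4 rad), for 0.1 s.
2. the toggle is pushed over to on while the guard is up (value of joint toggle_loaded above 0.57 rad and value of joint guard_loaded above 0.15 rad), for 0.1 s.
3. the guard has dropped shut over the switched-on toggle (value of joint guard_loaded below 0.06 rad and value of joint toggle_loaded above 0.57 rad), for 0.2 s.
At the end, for the whole second after the job is handed in: The loaded heater's toggle is on (past 0.57 of its 0.7 rad) and its guard is shut again (below 0.06 rad); the empty heater's guard is shut and its toggle off (below 0.15 rad); every bystander stands within 30 mm of where it began and is not tipped (all of step 3 and value of joint guard_empty below 0.06 rad and value of joint toggle_empty below 0.15 rad and not (distance of well_plate from where it was at the start of the episode above 0.03 m or angle between well_plate's own z axis and vertical above 0.4 rad) and not (distance of tip_box_left from where it was at the start of the episode above 0.03 m or angle between tip_box_left's own z axis and vertical above 0.4 rad) and not (distance of tip_box_right from where it was at the start of the episode above 0.03 m or angle between tip_box_right's own z axis and vertical above 0.4 rad) and not (distance of tube_rack from where it was at the start of the episode above 0.03 m or angle between tube_rack's own z axis and vertical above 0.4 rad) and not (distance of vial from where it was at the start of the episode above 0.03 m or angle between vial's own z axis and vertical above 0.4 rad) and not (distance of pipette from where it was at the start of the episode above 0.03 m or angle between pipette's own z axis and vertical above 0.4 rad) and not (distance of spray_bottle from where it was at the start of the episode above 0.03 m or angle between spray_bottle's own z axis and vertical above 0.4 rad) and not (distance of beaker from where it was at the start of the episode above 0.03 m or angle between beaker's own z axis and vertical above 0.4 rad)); the robot touches nothing.
It fails at once if a bystander is lifted, shifted by more than 30 mm or tipped ((distance of well_plate from where it was at the start of the episode above 0.03 m or angle between well_plate's own z axis and vertical above 0.4 rad) or (distance of tip_box_left from where it was at the start of the episode above 0.03 m or angle between tip_box_left's own z axis and vertical above 0.4 rad) or (distance of tip_box_right from where it was at the start of the episode above 0.03 m or angle between tip_box_right's own z axis and vertical above 0.4 rad) or (distance of tube_rack from where it was at the start of the episode above 0.03 m or angle between tube_rack's own z axis and vertical above 0.4 rad) or (distance of vial from where it was at the start of the episode above 0.03 m or angle between vial's own z axis and vertical above 0.4 rad) or (distance of pipette from where it was at the start of the episode above 0.03 m or angle between pipette's own z axis and vertical above 0.4 rad) or (distance of spray_bottle from where it was at the start of the episode above 0.03 m or angle between spray_bottle's own z axis and vertical above 0.4 rad) or (distance of beaker from where it was at the start of the episode above 0.03 m or angle between beaker's own z axis and vertical above 0.4 rad)).
It fails at once if the empty heater's guard is lifted or its toggle moved (value of joint guard_empty above 0.2 rad or value of joint toggle_empty above 0.25 rad).
It also fails if it takes over 34 s, if anything falls off the work surface, if the arm or the gripper's body presses on something with over 40 N, if the wrist force passes 120 N, or if a joint passes its speed limit or range.

## Robot

A 6-joint arm with a two-finger parallel gripper is mounted at the origin on the work surface. World frame = base frame: x ahead of the robot, y to its left, z up, the work surface at z = 0. Lengths are in mm, angles in rad, forces in N, time in s.
With the tool pointing down it reaches from about 300 to 775 mm from the base axis. Payload 14.6 kg.
Tool frame: the origin (TCP) lies between the finger pads; the fingertips stand 25 mm ahead of it and the grasp point (between the pads) lies 6 mm ahead of it; z points along the fingers, y is the line along which they close (so a half turn about z gives the same grasp; the last joint's range is limited). The gripper opens to 94 mm and grips with 3 to 60 N. Pads are 16 mm wide; open, the fingers measure 119 mm over their backs; the gripper's body (75 mm by 177 mm) begins 78 mm behind the grasp point.
Start: joints at [1.199, 0.3, 1.521, -0, 1.321, -0.067], TCP at [165.054, 524.639, 191.246] pointing down, gripper open.
Joint ranges: [-3.03, 3.03], [-0.79, 2.21], [0.23, 2.52], [-1.04, 4.18], [0, 3.07], [-2.55, 2.55]. Speed limits (rad/s): [2.22, 2.22, 2.57, 3.14, 3.14, 3.14].

## Interface

Orientations are given as [roll, pitch, yaw] about the fixed x, y, z axes, in that order (R = Rz(yaw) Ry(pitch) Rx(roll)).
In Python, from cell import manip gives the robot as it stands. The module is installed in compiled form; this text tells all that it offers.
- The arm moves only by the tool step_arm, never from a script. Its argument "series" is one flat list of numbers, 5 for each row, row after row: the shift along the world's x, y, z in mm, then the turn about the world's z in rad, then the closure, from 0 (fully open) to 1 (shut). In form: [dx, dy, dz, spin, jaw, dx, dy, dz, spin, jaw, ...]. A call has 1 to 20 rows; each row shifts and turns the commanded pose from where the row before left it; what a row does not reach is not made up. A row lasts 1/8 s, in which the tool goes at most 62.5 mm and 10.7 degrees, less where a joint would pass 70% of its speed; a pose out of reach is approached as far as the arm can. A call is refused whole if a number of a shift passes 62.5 or a number of a turn 0.188, either way. A call with a gripper value outside its range is refused whole. The fingers move at their own pace and stop on an object; "squeeze" is the grip in N (left out, the last holds). Time passes only in rows, so rows that do not move let the fingers close. It gives the time, the measured TCP pose, the force, the opening and the grip force at its end, in the units of the state.
- manip.read_state(): the state, without advancing time (a new reading comes with each control period).
- manip.camera(name): name is "scene" or "top" or "wrist"; returns (picture, depth): 400x640x3 uint8, blue, green, red; 400x640 float32, mm along the optical axis (not along the pixel's ray), 0 where there is no reading.
- manip.camera_info(name): a dict with "fovy" (degrees; the focal length in pixels is half the picture's height over the tangent of half this angle, whatever the lens; pixels are square), "cx", "cy" (the principal point, pixels), "k1" (the pictures are not rectified: a ray, as slopes to the right and down, at radius r is drawn at 1 + k1 r^2 times it, then the intrinsics apply), "eye" and "orientation" of the camera in the world. Camera axes: x right, y down, z forward; pixel columns grow to the right and rows downward; lengths in mm; the calibration is good to about 2 mm. A picture is of the moment at which its call begins: read the wrist's pose just before it. camera_info takes no time and is no camera call; for the wrist camera it gives the pose at the moment of the call.
- manip.sign_off(): hands the job in; it is judged then, once.
The state is a dict: "clock": time; "joints": joint angles; "qd": joint speeds; "effort": joint torques, N m; "eef_pos": TCP position; "eef_rot": TCP orientation; "wrist_force": force on the tool from outside, world axes, zero at the start; "moment": the same for the moment, N m; "finger_gap": finger opening in mm; "finger_force": force on a finger pad.
Only numpy, scipy, OpenCV 4.12 (cv2) and the standard library are available. Lean on these libraries where they do the work, as an engineer would, in place of code of your own. Each camera call takes 0.05 s, during which the arm holds its last target. There are 200 camera calls.

## Working session

There is one attempt and no reset: what is moved stays moved. The work goes in short steps, Python scripts to look and compute and a tool call to move; the robot and the scene stay as the last step left them, time stands still between calls to the robot, and variables do not carry over. Pictures are saved under pics/ and viewed, at most 10 in all, crops included, and the job is handed in when it is done.

Besides the shell and the picture viewer there is one more tool, called after "Call:" by a JSON object that holds its "method" and its "body". step_arm: Moves the arm, as the interface text tells. Its arguments: {"type":"object","properties":{"series":{"type":"array"},"squeeze":{"type":"number"}},"required":["series"]}

```bash
mkdir -p pics
cat > h.py <<'E'
import numpy as np, cv2
from cell import manip
from scipy.spatial.transform import Rotation as Ro
def rot(o):
    o=np.array(o,float)
    if o.shape==(3,3): return o
    return Ro.from_euler('xyz',o).as_matrix() if o.size==3 else Ro.from_quat(o).as_matrix()
def cloud(name):
    i=manip.camera_info(name); im,d=manip.camera(name)
    f=200/np.tan(np.radians(i['fovy'])/2)
    K=np.array([[f,0,i['cx']],[0,f,i['cy']],[0,0,1]])
    v,u=np.mgrid[0:400,0:640]
    p=cv2.undistortPoints(np.stack([u,v],-1).reshape(-1,1,2).astype(np.float64),K,np.array([i['k1'],0,0,0.])).reshape(400,640,2)
    P=np.dstack([p,np.ones((400,640))])*d[...,None]
    W=P@rot(i['orientation']).T+np.array(i['eye'])
    W[d==0]=np.nan
    return im,d,W
E
python3 - <<'E'
from h import *
for n in('scene','top'):
    print(manip.camera_info(n)); im,d,W=cloud(n); cv2.imwrite(f'pics/{n}.png',im); np.save(f'{n}.npy',W)
print(manip.camera_info('wrist'));print(manip.read_state())
E
```

```text
{'fovy': 45.6324162699787, 'cx': 323.99912197691776, 'cy': 203.37181145834367, 'k1': -0.0830116165164149, 'eye': array([1580.588298  ,  -69.3889901 ,  901.06961125]), 'orientation': array([-2.229019  ,  0.01326164,  1.44913744])}
{'fovy': 52.36264036919426, 'cx': 313.1671386220134, 'cy': 199.75502382542246, 'k1': 0.029637641558817436, 'eye': array([ 309.14287306,   25.70390991, 1277.20897296]), 'orientation': array([-2.94802286,  0.00703705, -1.56361549])}
{'fovy': 64.10514373247392, 'cx': 320.400809417189, 'cy': 200.62341182812074, 'k1': -0.047762634385527025, 'eye': array([ 89.42176519, 546.28590355, 384.72475672]), 'orientation': array([2.86668509e+00, 5.11499286e-04, 1.26672899e+00])}
{'clock': 0.1, 'joints': array([ 1.19936851e+00,  3.00401612e-01,  1.52153594e+00,  1.91627728e-05,
        1.32070631e+00, -6.65888400e-02]), 'qd': array([ 0.00037114, -0.00142295, -0.00165858, -0.0011514 , -0.00043971,
       -0.00054116]), 'effort': array([ 1.80835697e-03, -5.32648551e+01, -3.53283763e+01,  7.09562330e-02,
        2.35064118e-02, -6.02958153e-05]), 'eef_pos': array([164.97433362, 524.40280577, 190.74355258]), 'eef_rot': array([-3.14054501e+00, -8.84672040e-05,  2.83674888e+00]), 'wrist_force': array([-0.02118842, -0.22484764, -0.29042452]), 'moment': array([-0.01893166, -0.01931395,  0.03543748]), 'finger_force': 0.0, 'finger_gap': 93.81821869847067}
```

View pics/scene.png

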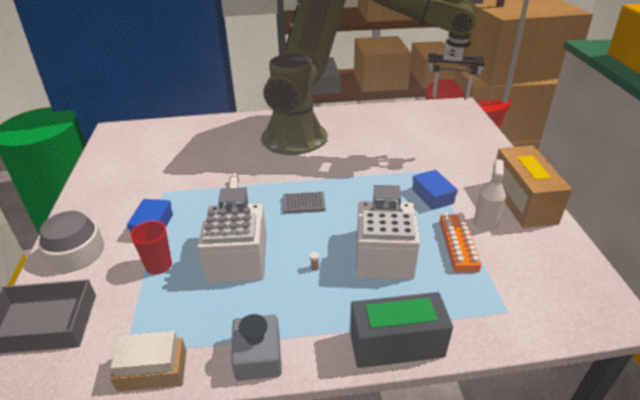

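View pics/top.png

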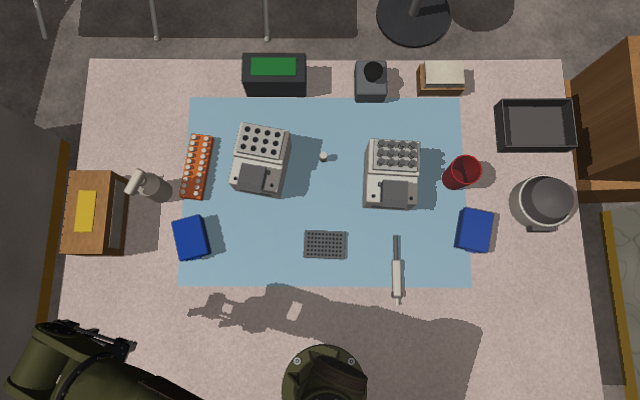

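The top view shows the loaded heater at about px (393,175), with its guard facing the robot at (397,193). The empty heater is at (260,160), and the pipette lies at (397,270), in front of the loaded one. Next I'll fit the loaded heater's pose.

Run:
```python
from h import *
W=np.load('top.npy'); S=np.load('scene.npy')
def reg(W,c,lo,hi,r=150):
    P=W.reshape(-1,3); P=P[np.isfinite(P).all(1)]
    m=(np.hypot(P[:,0]-c[0],P[:,1]-c[1])<r)&(P[:,2]>lo)&(P[:,2]<hi); return P[m]
c=W[175,393]; print('c',c,'tipbox',W[230,474],'beaker',W[160,467],'pip',W[270,397],W[240,397],'empty',W[160,260])
for nm,A in(('top',W),('scene',S)):
  for lo,hi in((100,200),(104,120),(124,136),(140,152),(156,168),(168,180)):
    P=reg(A,c,lo,hi,140)
    if len(P)<8: continue
    r=cv2.minAreaRect(P[:,:2].astype(np.float32)); print(nm,lo,hi,len(P),'z',np.median(P[:,2]).round(1),'ctr',np.round(r[0],1),np.round(r[1],1),round(r[2],2))
```

```text
c [ 611.81013677 -198.1248782   117.24972514] tipbox [ 458.77532312 -445.25265644   57.97585122] beaker [ 665.57488328 -425.3694044    92.85022421] pip [ 339.56492729 -218.65093964   25.56526496] [ 431.28253779 -224.03452869   13.90355677] empty [653.18535185 192.73460914 125.28470084]
top 100 200 3392 z 146.7 ctr [ 614.8 -196.8] [149.8 207.9] 87.22
top 104 120 844 z 111.6 ctr [ 618.4 -197.6] [149.8 176.5] 86.53
top 124 136 452 z 130.8 ctr [ 629.9 -198. ] [148.8 178. ] 87.56
top 140 152 864 z 147.3 ctr [ 610.7 -196.5] [125.8 199.6] 85.87
top 156 168 656 z 162.4 ctr [ 602.5 -195. ] [102.4 179.7] 86.14
top 168 180 400 z 173.9 ctr [ 616.6 -196.8] [106.9 170. ] 86.4
scene 100 200 3440 z 144.0 ctr [ 616.7 -201. ] [151.8 213.4] 86.42
scene 104 120 705 z 111.1 ctr [ 624.5 -201.1] [150.8 195.3] 86.47
scene 124 136 573 z 129.6 ctr [ 631.8 -201.9] [151.4 182.3] 86.39
scene 140 152 803 z 145.8 ctr [ 612.4 -201.6] [127.9 204.4] 87.05
scene 156 168 579 z 161.8 ctr [ 613.7 -199.5] [106.7 179.5] 86.01
scene 168 180 439 z 172.5 ctr [ 666.3 -203.5] [108.3  75.9] 86.51
```

Run:
```python
import cv2
im=cv2.imread('pics/top.png')[125:225,350:490]
cv2.imwrite('pics/crop.png',cv2.resize(im,None,fx=5,fy=5,interpolation=cv2.INTER_CUBIC))
```

```text
(no output)
```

View pics/crop.png

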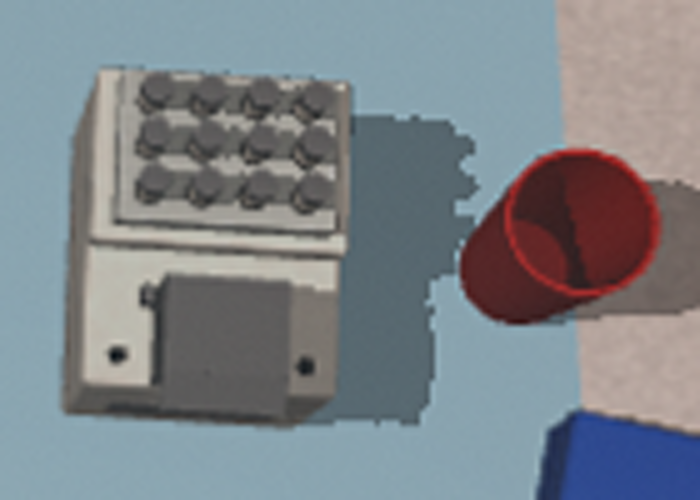

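The crop shows the loaded heater turned about -3.5°, with its guard front facing the robot and its origin near (619, -199). I'll close the fingers and move to just in front of the guard.

Call:
{"method": "step_arm", "body": {"series": [18,-44.6,1,0.015,1,18,-44.6,1,0.015,1,18,-44.6,1,0.015,1,18,-44.6,1,0.015,1,18,-44.6,1,0.015,1,18,-44.6,1,0.015,1,18,-44.6,1,0.015,1,18,-44.6,1,0.015,1,18,-44.6,1,0.015,1,18,-44.6,1,0.015,1,18,-44.6,1,0.015,1,18,-44.6,1,0.015,1,18,-44.6,1,0.015,1,18,-44.6,1,0.015,1,18,-44.6,1,0.015,1,18,-44.6,1,0.015,1,0,0,0,0,1,0,0,0,0,1], "squeeze": 10}}

```text
clock: 2.35
eef_pos: [452.7, -188.5, 206.9]
eef_rot: [3.141, -0.001, 3.076]
wrist_force: [-0.5, -0.2, -0.3]
finger_gap: 0.7
finger_force: 0.0
```

Run:
```python
from h import *
im,d,W=cloud('wrist'); cv2.imwrite('pics/w1.png',im); np.save('w1.npy',W)
P=W.reshape(-1,3); P=P[np.isfinite(P).all(1)]
c,s=np.cos(-.061),np.sin(-.061)
def show(n,Q):
    q=Q[:,:2]-[619,-199]; hx=q@[c,s]; hy=q@[-s,c]
    print(n,len(Q),'hx',np.percentile(hx,[1,50,99]).round(1),'hy',np.percentile(hy,[1,50,99]).round(1),'z',np.median(Q[:,2]).round(1))
def box(x0,x1,y0,y1,z0,z1):
    return P[(P[:,0]>x0)&(P[:,0]<x1)&(P[:,1]>y0)&(P[:,1]<y1)&(P[:,2]>z0)&(P[:,2]<z1)]
show('guardtop',box(520,600,-260,-130,159,166))
show('visor',box(495,600,-260,-130,140,166))
show('deck',box(500,600,-300,-100,105,114))
show('fingers',box(420,490,-240,-140,170,260))
show('bodyfront',box(420,500,-300,-80,30,180))
G=box(520,600,-260,-130,159,166)
r=cv2.minAreaRect(G[:,:2].astype(np.float32));print(r)
```

```text
guardtop 52 hx [-89.7 -77.1 -33. ] hy [-4.2 -1.8  0.4] z 161.9
visor 334 hx [-108.6 -103.3  -33.5] hy [-37.8  -2.2  32. ] z 152.9
deck 1172 hx [-89.2 -82.9 -72.5] hy [-76.2  30.   70.7] z 110.0
fingers 1239 hx [-176.6 -176.  -174.2] hy [-13.6  -1.3  10.5] z 245.1Traceback (most recent call last):
  File "<stdin>", line 14, in <module>
  File "<stdin>", line 7, in show
    return _quantile_unchecked(
        a, q, axis, out, overwrite_input, method, keepdims, weights)
    return _ureduce(a,
                    func=_quantile_ureduce_func,
    ...<5 lines>...
                    overwrite_input=overwrite_input,
                    method=method)
    r = func(a, **kwargs)
    result = _quantile(arr,
                       quantiles=q,
    ...<2 lines>...
                       out=out,
                       weights=wgt)
    slices_having_nans = np.isnan(arr[-1, ...])
                                  ~~~^^^^^^^^^
IndexError: index -1 is out of bounds for axis 0 with size 0
```

View pics/w1.png

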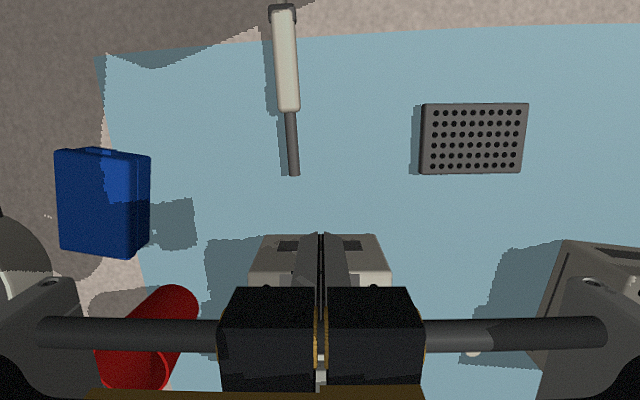

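The wrist view shows the closed fingers at (320,260), lined up with the guard, and the pipette well below at (287,60-170). The measured lip is at heater x of about -108, which matches the pose fit. Now I'll lower and move up to the lip.

Call:
{"method": "step_arm", "body": {"series": [0,0,-30,0,1,0,0,-30,0,1,20,-2.2,0,0,1,20,-2.2,0,0,1,0,0,0,0,1,0,0,0,0,1]}}

```text
clock: 3.15
eef_pos: [492.5, -192.7, 147.3]
eef_rot: [3.142, -0.0, 3.078]
wrist_force: [-0.5, -0.6, -0.5]
finger_gap: 0.6
finger_force: 0.0
```

Call:
{"method": "step_arm", "body": {"series": [5,-0.3,0,0,1,4,-0.2,0,0,1,3,-0.2,0,0,1,2.5,-0.1,4,0,1,2.5,-0.2,4,0,1,2.5,-0.1,4,0,1,2.5,-0.2,4,0,1,2.5,-0.1,4,0,1,0,0,0,0,1]}}

```text
clock: 4.28
eef_pos: [517.8, -194.8, 167.5]
eef_rot: [-3.141, 0.0, 3.077]
wrist_force: [0.0, 0.0, -1.5]
finger_gap: 0.6
finger_force: 0.0
```

Run:
```python
from h import *
im,d=manip.camera('scene'); cv2.imwrite('pics/s2.png',cv2.resize(im[150:290,150:290],None,fx=4,fy=4,interpolation=cv2.INTER_CUBIC)); print(manip.read_state()['wrist_force'])
```

```text
[-0.1838103   0.2727459   0.76507133]
```

View pics/s2.png

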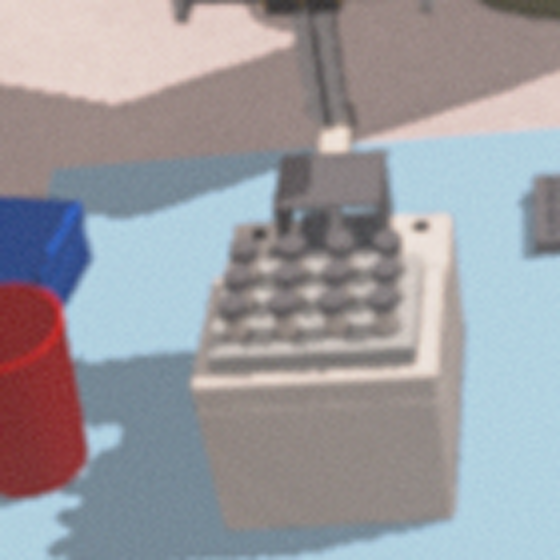

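The scene crop shows the finger in front of the guard at (335,130). The guard, at (330,180), looks raised, so I'll check its angle by depth.

```bash
cat >> h.py <<'E'
def guard():
    im,d,W=cloud('scene'); P=W.reshape(-1,3); P=P[np.isfinite(P).all(1)]
    q=P[:,:2]-[618.5,-201]; c,s=np.cos(-.061),np.sin(-.061); hx=q@[c,s]; hy=q@[-s,c]
    m=(abs(hy)<32)&(abs(hy)>18)&(hx>-125)&(hx<-10)&(P[:,2]>140)
    b=np.arange(-125,-9,8)
    for a in b:
        k=m&(hx>=a)&(hx<a+8)
        if k.sum()>2: print(a,k.sum(),np.median(P[k,2]).round(1))
    print(manip.read_state()['wrist_force'].round(2))
E
python3 -c "from h import *; guard()"
```

```text
-125 15 323.4
-117 22 319.8
-109 22 432.9
-101 35 483.5
-93 97 395.3
-85 271 376.4
-77 278 394.6
-69 91 304.3
-61 65 446.2
-53 90 451.3
-45 21 161.6
-37 23 160.9
[ 0.35  0.38 -0.86]
```

```bash
sed -i 's/(P\[:,2\]>140)/(P[:,2]>140)\&(P[:,2]<215)/' h.py; python3 -c "from h import *; guard()"
```

```text
-109 3 150.8
-93 10 161.0
-85 20 162.1
-77 21 161.0
-69 15 161.3
-61 21 161.7
-53 20 162.0
-45 20 161.2
-37 23 160.4
[ 1.21 -0.67  0.28]
```

The depth still reads as a shut guard, so I'll check where the finger actually is relative to the lip.

Run:
```python
from h import *
c,s=np.cos(-.061),np.sin(-.061)
print(manip.read_state()['eef_pos'])
for n in('scene','wrist','top'):
    im,d,W=cloud(n)
    if n=='wrist': cv2.imwrite('pics/w2.png',im)
    P=W.reshape(-1,3); P=P[np.isfinite(P).all(1)]; q=P[:,:2]-[618.5,-201]; hx=q@[c,s]; hy=q@[-s,c]
    for z in range(120,230,10):
        for lab,k in(('mid',abs(hy)<14),('side',(abs(hy)>18)&(abs(hy)<33))):
            k=k&(hx>-140)&(hx<-60)&(P[:,2]>=z)&(P[:,2]<z+10)
            if k.sum()>2: print(n,z,lab,k.sum(),np.percentile(hx[k],[2,50,98]).round(1),np.percentile(hy[k],[2,50,98]).round(1))
```

```text
[ 517.44150909 -194.72610199  167.06517686]
scene 120 mid 5 [-64.4 -61.3 -60.3] [-2.4  2.4  3. ]
scene 120 side 3 [-68.5 -68.4 -65. ] [-32.8 -32.5 -32.4]
scene 130 mid 5 [-64.7 -62.6 -62.2] [-1.9  0.7  3.6]
scene 150 mid 16 [-101.8  -87.8  -61.1] [-12.8  -1.1  11.8]
scene 150 side 13 [-106.   -77.3  -62.4] [-29.9  18.7  31.6]
scene 160 mid 56 [-86.5 -74.2 -61.4] [-13.    0.4  13.2]
scene 160 side 65 [-86.3 -74.7 -60.3] [-31.9 -18.1  32.5]
scene 180 mid 16 [-96.9 -93.  -90.3] [-9.7 -0.6  7.3]
scene 190 mid 32 [-102.7  -91.8  -88.5] [-12.4   0.9  11.3]
scene 200 mid 34 [-107.4  -90.8  -88.8] [-13.3  -0.9  11.4]
scene 210 mid 35 [-100.5  -91.5  -89.1] [-11.8   1.1  11.5]
scene 220 mid 37 [-110.   -91.8  -88.1] [-12.7   0.3  11.2]
wrist 140 mid 42 [-108.2 -107.9 -106.5] [-13.4   0.4  12.8]
wrist 140 side 63 [-108.2 -107.4 -105.2] [-32.   19.6  32.7]
wrist 150 mid 615 [-108.3 -103.2  -97.5] [-13.8   0.7  13.7]
wrist 150 side 1175 [-107.7  -99.3  -91. ] [-32.4  18.   32.4]
wrist 160 side 1586 [-91.4 -78.3 -62.2] [-32.4  19.4  32.5]
wrist 180 mid 134 [-111.2 -110.6 -108.9] [-11.5  -2.    7.4]
wrist 190 mid 297 [-111.2 -110.7 -109. ] [-13.4  -1.5   9.9]
wrist 200 mid 362 [-111.3 -110.7 -109. ] [-13.5  -2.   10. ]
wrist 210 mid 430 [-111.3 -110.7 -108.9] [-13.4  -1.5  10.1]
wrist 220 mid 581 [-111.2 -110.6  -95.9] [-13.4  -1.6  10.2]
top 160 side 9 [-75.4 -64.6 -60.6] [26.4 31.  31.8]
```

View pics/w2.png

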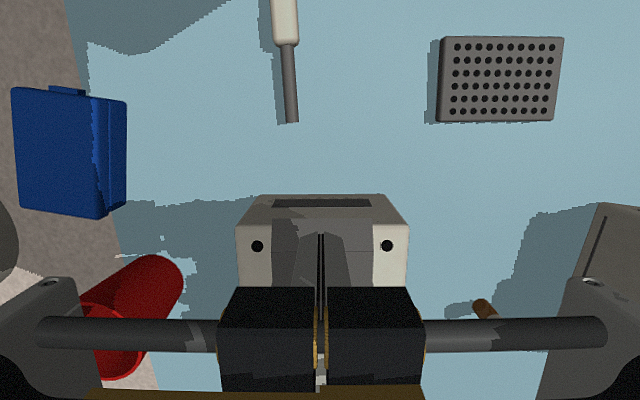

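Run:
```python
from h import *
c,s=np.cos(-.061),np.sin(-.061)
im,d,W=cloud('scene'); q=W[...,:2]-[618.5,-201]; hx=q@[c,s]; hy=q@[-s,c]
for v in range(168,200): print(v,[(int(hx[v,u]),int(W[v,u,2])) if np.isfinite(hx[v,u]) else 0 for u in (226,229,232,235,238)], im[v,232])
```

```text
168 [(-88, 226), (-91, 224), (-92, 223), (-102, 216), (-433, 0)] [123 123 131]
169 [(-92, 220), (-90, 221), (-89, 221), (-98, 215), (-429, 0)] [123 123 127]
170 [(-90, 218), (-89, 218), (-89, 218), (-93, 215), (-420, 1)] [123 122 129]
171 [(-93, 214), (-89, 216), (-90, 214), (-89, 214), (-412, 1)] [115 117 121]
172 [(-92, 211), (-91, 211), (-92, 210), (-92, 210), (-406, 2)] [123 124 129]
173 [(-90, 209), (-90, 209), (-92, 207), (-93, 206), (-398, 3)] [117 116 122]
174 [(-89, 207), (-95, 202), (-88, 207), (-93, 203), (-398, 0)] [116 117 122]
175 [(-392, 1), (-91, 202), (-91, 202), (-91, 201), (-387, 2)] [114 116 120]
176 [(-385, 1), (-89, 200), (-90, 199), (-88, 200), (-355, 19)] [115 113 118]
177 [(-380, 1), (-88, 197), (-92, 194), (-90, 195), (-347, 20)] [110 107 114]
178 [(-376, 0), (-88, 194), (-90, 193), (-89, 193), (-342, 20)] [101 101 106]
179 [(-366, 2), (-94, 187), (-91, 189), (-90, 189), (-342, 16)] [ 95  96 100]
180 [(-367, -2), (-93, 184), (-94, 183), (-326, 24), (-338, 15)] [102 105 112]
181 [(-355, 2), (-356, 0), (-93, 181), (-323, 22), (-338, 11)] [125 128 138]
182 [(-3
[... 705 characters left out ...]
 162), (-75, 162), (-73, 163), (-74, 161), (-75, 160)] [129 127 134]
192 [(-75, 159), (-69, 163), (-72, 160), (-68, 162), (-72, 159)] [131 129 138]
193 [(-68, 161), (-66, 162), (-69, 159), (-65, 162), (-64, 162)] [133 130 140]
194 [(-61, 162), (-66, 158), (-63, 160), (-61, 161), (-60, 161)] [131 131 137]
195 [(-58, 161), (-56, 162), (-57, 161), (-51, 165), (-52, 164)] [132 128 139]
196 [(-53, 161), (-52, 162), (-53, 161), (-52, 161), (-52, 160)] [129 128 137]
197 [(-51, 160), (-48, 161), (-46, 163), (-46, 162), (-48, 160)] [133 130 140]
198 [(-43, 163), (-46, 160), (-46, 159), (-47, 159), (-43, 161)] [129 127 137]
199 [(-42, 160), (-41, 161), (-42, 159), (-41, 160), (-37, 162)] [132 131 140]
```

Run:
```python
import cv2
from h import *
W=np.load('w1.npy'); P=W.reshape(-1,3); P=P[np.isfinite(P).all(1)]
k=(P[:,0]>435)&(P[:,0]<470)&(abs(P[:,1]+190)<16)&(P[:,2]>150)
z=P[k,2]; print(np.percentile(z,[0,1,5,50]), 'TCP 206.9')
im=cv2.imread('pics/w2.png')[180:300,220:420]; cv2.imwrite('pics/w2c.png',cv2.resize(im,None,fx=4,fy=4,interpolation=cv2.INTER_CUBIC))
```

```text
[220.93717307 224.78847077 231.27360954 267.81584614] TCP 206.9
```

View pics/w2c.png

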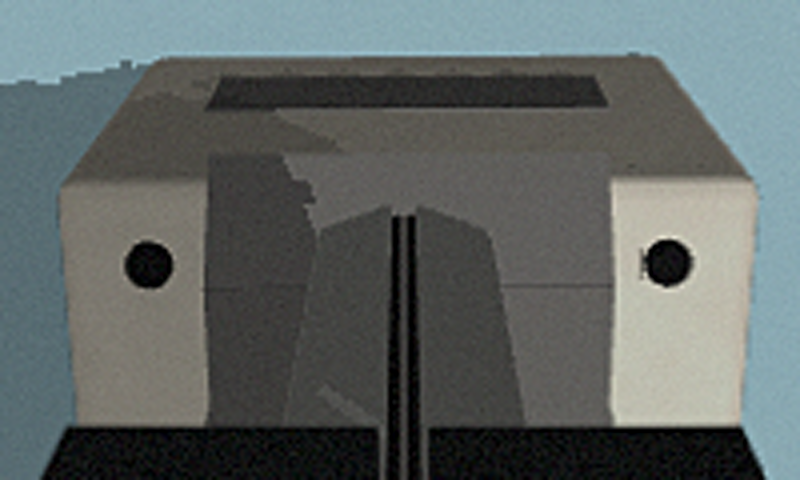

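The real fingertip is about 14 mm above the reported TCP height (z about 181), so the finger is above the guard and nothing has been touched. I'll back out and correct the height, after checking how much room there is from the tip up to the gripper body.

Call:
{"method": "step_arm", "body": {"series": [-14,0.8,0,0,1,-14,0.8,0,0,1,0,0,-20,0,1,0,0,-19,0,1,0,0,-19,0,1,0,0,0,0,1,0,0,0,0,1]}}

```text
clock: 5.5
eef_pos: [489.9, -193.3, 110.0]
eef_rot: [-3.141, 0.001, 3.077]
wrist_force: [-0.0, 0.0, 0.4]
finger_gap: 0.3
finger_force: 0.0
```

Run:
```python
from h import *
c,s=np.cos(-.061),np.sin(-.061); st=manip.read_state(); print(st['eef_pos'],st['wrist_force'])
for n in('scene','wrist'):
    im,d,W=cloud(n)
    P=W.reshape(-1,3); P=P[np.isfinite(P).all(1)]; q=P[:,:2]-[618.5,-201]; hx=q@[c,s]; hy=q@[-s,c]
    for z in range(100,260,10):
            k=(hx>-170)&(hx<-109)&(P[:,2]>=z)&(P[:,2]<z+10)&(abs(hy)<120)
            if k.sum()>2: print(n,z,k.sum(),np.percentile(hx[k],[2,50,98]).round(1),np.percentile(hy[k],[2,50,98]).round(1),P[k,2].min())
```

```text
[ 489.86051081 -193.32105099  110.01345918] [-0.02462835  0.00770376  0.37568102]
scene 140 27 [-128.  -119.9 -115.7] [-11.9   0.7  11.2] 141.0302706894014
scene 150 31 [-138.  -119.5 -115.9] [-12.5  -1.4  11.4] 150.42122076179885
scene 160 30 [-122.9 -119.2 -114.5] [-13.4   1.2  11. ] 160.07004581304614
scene 170 34 [-131.4 -119.7 -114.9] [-12.2   1.1  11.7] 170.00736681131775
scene 180 33 [-128.3 -119.8 -116.3] [-13.3  -0.4  11.4] 180.1245718617314
scene 190 34 [-134.8 -120.6 -117.7] [-12.6  -0.3  11.4] 190.91901308086415
scene 200 28 [-125.9 -119.2 -115.8] [-13.9  -5.3  10.4] 200.59896068597402
scene 210 5 [-122.  -116.4 -116.1] [-7.   0.8  5.8] 210.2904578406036
scene 220 12 [-144.2 -125.9 -109.7] [-75.6  21.4  79.4] 220.49107872009688
scene 230 9 [-129.2 -119.9 -109.5] [-76.1  -3.4  21.9] 230.96335441630708
scene 240 38 [-155.1 -111.7 -109.5] [-38.2   3.2  44. ] 240.1106614957289
scene 250 42 [-147.6 -136.9 -109.3] [-22.9  30.7  87.3] 250.03780024904904
wrist 120 61 [-138.7 -138.2 -136.5] [-7.6 -1.7  4. ] 124.49558741573492
wrist 130 276 [-138.8 -138.3 -136.6] [-13.5  -2.3   9.4] 130.02137243520133
wrist 140 340 [-138.8 -138.3 -136.4] [-13.9  -1.8   9.8] 140.0463725178873
wrist 150 415 [-138.9 -138.3 -136.5] [-13.8  -2.3   9.7] 150.0047225203813
wrist 160 553 [-138.9 -138.2 -123.6] [-14.   -2.3   9.8] 160.0006177261875
wrist 170 586 [-138.9 -138.3 -136.5] [-14.1  -1.9  10. ] 170.0773008620556
wrist 180 551 [-138.9 -138.2 -136.5] [-14.1  -2.7  10. ] 180.01167389420948
wrist 190 197 [-138.8 -136.3 -128.2] [-4.2 -1.5  0.1] 190.0584000052936
wrist 220 4642 [-163.  -155.  -120.6] [-79.6   3.5  75.4] 220.82949232062387
wrist 230 19915 [-163.1 -156.6 -130.9] [-76.4  -2.1  72.3] 230.00202095724285
wrist 240 24221 [-162.9 -154.5 -142.9] [-75.1  -4.2  71. ] 240.00000619552475
wrist 250 3061 [-161.8 -155.5 -147.6] [-64.7 -38.2  60.4] 250.00031909656838
```

The tip is at z≈124 and the finger face is about 11 mm short of the lip, with the body bottom at about 215 mm. Now I'll contact the lip and lift.

Call:
{"method": "step_arm", "body": {"series": [5,-0.3,0,0,1,4,-0.2,0,0,1,3,-0.2,0,0,1,2.5,-0.1,4,0,1,2.5,-0.2,4,0,1,2.5,-0.1,4,0,1,2.5,-0.2,4,0,1,2.5,-0.1,4,0,1,0,0,0,0,1]}}

```text
clock: 6.72
eef_pos: [514.0, -194.6, 129.5]
eef_rot: [-3.141, -0.0, 3.077]
wrist_force: [-5.9, 0.3, 6.0]
finger_gap: 0.2
finger_force: 3.1
```

```bash
python3 -c "from h import *; guard()"
```

```text
-101 4 169.6
-93 13 171.3
-85 11 173.9
-77 20 174.5
-69 27 172.8
-61 26 170.9
-53 27 168.5
-45 29 165.1
-37 32 163.2
-29 29 160.1
-21 10 158.9
[-5.39  1.15  4.3 ]
```

The guard is up about 0.29 rad and riding on the finger. I'll push forward to the toggle.

Call:
{"method": "step_arm", "body": {"series": [4,-0.2,0,0,1,4,-0.3,0,0,1,4,-0.2,0,0,1,4,-0.3,0,0,1,4,-0.2,0,0,1,4,-0.3,0,0,1,0,0,0,0,1]}}

```text
clock: 7.65
eef_pos: [538.4, -196.0, 129.0]
eef_rot: [3.141, 0.0, 3.077]
wrist_force: [-0.1, 1.1, 0.8]
finger_gap: 0.7
finger_force: 0.4
```

```bash
python3 -c "from h import *; guard()"
```

```text
-77 3 188.3
-69 21 188.1
-61 28 186.9
-53 24 184.8
-45 44 179.6
-37 44 173.0
-29 40 166.6
-21 47 160.4
-13 12 154.7
[-0.71 -0.03 -0.8 ]
```

Call:
{"method": "step_arm", "body": {"series": [3,-0.2,0,0,1,3,-0.2,0,0,1,3,-0.2,0,0,1,3,-0.2,0,0,1,2,-0.1,0,0,1,0,0,0,0,1,0,0,0,0,1]}}

```text
clock: 8.57
eef_pos: [552.1, -197.0, 129.1]
eef_rot: [3.142, 0.0, 3.077]
wrist_force: [-0.3, -1.2, 0.1]
finger_gap: 0.7
finger_force: 0.6
```

```bash
python3 -c "from h import *; guard()"
```

```text
-61 10 193.1
-53 31 191.6
-45 29 188.3
-37 41 183.5
-29 58 174.6
-21 55 164.5
-13 12 159.2
[-1.79  0.14 -1.29]
```

Call:
{"method": "step_arm", "body": {"series": [1,-0.1,0,0,1,1,0,0,0,1,0,0,0,0,1,0,0,0,0,1]}}

```text
clock: 9.12
eef_pos: [553.1, -197.0, 128.9]
eef_rot: [3.141, -0.003, 3.077]
wrist_force: [-9.2, 0.2, 0.6]
finger_gap: 0.3
finger_force: 4.1
```

Call:
{"method": "step_arm", "body": {"series": [1,-0.1,0,0,1,0,0,0,0,1,0,0,0,0,1]}}

```text
clock: 9.5
eef_pos: [553.4, -197.0, 128.8]
eef_rot: [3.141, -0.005, 3.077]
wrist_force: [-13.6, 2.2, 2.2]
finger_gap: 0.4
finger_force: 6.8
```

The force is now rising with no further travel, so the toggle is at its back stop. I'll draw out.

Call:
{"method": "step_arm", "body": {"series": [-8,0.5,0,0,1,-8,0.5,0,0,1,-8,0.5,0,0,1,-8,0.5,0,0,1,-8,0.5,0,0,1,-8,0.5,0,0,1,-12,0.7,0,0,1,-20,1.2,0,0,1,-20,1.2,0,0,1,-20,1.2,0,0,1,0,0,20,0,1,0,0,30,0,1,0,0,30,0,1,0,0,0,0,1,0,0,0,0,1,0,0,0,0,1]}}

```text
clock: 11.5
eef_pos: [434.6, -189.7, 208.3]
eef_rot: [3.141, -0.001, 3.077]
wrist_force: [0.1, 0.5, 0.7]
finger_gap: 0.4
finger_force: 0.0
```

Run:
```python
from h import *
guard()
im,d,W=cloud('scene'); cv2.imwrite('pics/s3.png',cv2.resize(im[150:290,120:320],None,fx=4,fy=4,interpolation=cv2.INTER_CUBIC))
c,s=np.cos(-.061),np.sin(-.061); P=W.reshape(-1,3); P=P[np.isfinite(P).all(1)]; q=P[:,:2]-[618.5,-201]; hx=q@[c,s]; hy=q@[-s,c]
k=(abs(hy)<7)&(hx>-85)&(hx<-35)&(P[:,2]>114)&(P[:,2]<158); print(np.c_[hx,hy,P[:,2]][k].round(1))
```

```text
-93 8 161.4
-85 19 162.0
-77 19 162.2
-69 20 162.1
-61 20 161.7
-53 16 161.4
-45 21 161.6
-37 22 161.0
-29 3 162.9
[-0.41  0.69  0.42]
[[-46.   -1.  147.3]
 [-48.9   1.1 145. ]
 [-49.3   3.6 144.5]
 [-51.   -2.4 140.2]
 [-51.    0.3 140.1]
 [-52.8   2.5 138.6]
 [-53.3  -3.2 135.1]
 [-55.1  -0.9 133.7]
 [-49.6   2.7 137.7]
 [-58.5   3.7 130.8]
 [-52.8  -0.9 132.1]
 [-55.4   1.2 129.9]
 [-60.9   2.8 125.5]
 [-58.3  -2.4 124.5]
 [-48.3   2.1 132. ]
 [-56.3   3.2 125.7]
 [-69.6   3.5 115.3]
 [-58.6  -2.9 120.9]
 [-60.   -0.5 119.7]
 [-56.7   2.7 122.1]
 [-65.6   6.4 114.8]
 [-60.5  -6.4 116.2]]
```

View pics/s3.png

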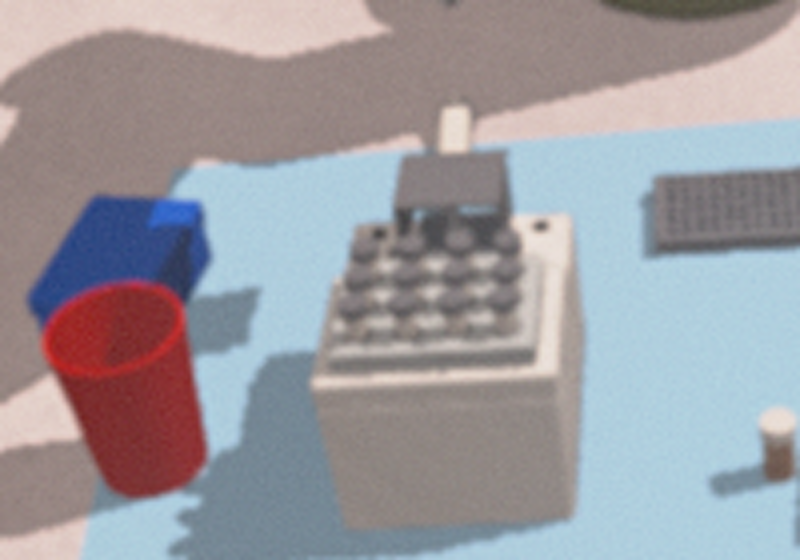

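The guard is shut: its top at (452,180) is flat at 162 mm. The toggle under it leans to the back, with its bat running from heater x = -60 at z 120 to -46 at z 147, and the bystanders in view are still standing. Handing in.

```bash
python3 -c "from cell import manip; print(manip.sign_off())"
```

```text
the job is handed in; nothing more can be done
None
```

The loaded heater is switched on: its toggle is over to the back stop and its guard has dropped shut, nothing else was touched, and the job was handed in at about 12 s of the 34 s allowed (no verdict was returned).

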